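Sort clamping screws by thread pitch on the gauge rests

ROBOT

A 6-joint arm with a two-finger parallel gripper is mounted at the origin on the work surface. World frame = base frame: x ahead of the robot, y to its left, z up, the work surface at z = 0. Lengths are in mm, angles in rad, forces in N, time in s.
With the tool pointing down it reaches from about 250 to 850 mm from the base axis. Payload 12.5 kg.
Tool frame: the origin (TCP) lies midway between the tips of the shut fingers; the grasp point (between the pads) lies arm.grip_point_offset behind it (arm.grip_point_offset is the distance from the TCP to the grasp point, in mm); z points along the fingers, y is the line along which they close (so a half turn about z gives the same grasp; the last joint's range is limited). The gripper opens to 93 mm and grips with 3 to 60 N. Pads are 15 mm wide; open, the fingers measure 128 mm over their backs; the gripper's body (75 mm by 188 mm) begins 65 mm behind the grasp point.
Start: joints at [-1.23, 0.351, 1.652, -0, 1.139, -0.085], TCP at [227.194, -500.867, 218.633] pointing down, gripper open.
Joint ranges: [-2.75, 2.75], [-0.79, 2.1], [0.01, 2.65], [-1.57, 4.71], [0.07, 3.14], [-2.87, 2.87]. Speed limits (rad/s): [2.22, 2.22, 2.79, 3.14, 3.14, 3.14].

INTERFACE

Orientations are given as a unit quaternion [x, y, z, w].
In Python, from rig import arm gives the robot as it stands.
- The arm moves only by the tool arm_command, never from a script. Its argument "plan" is a list that holds one entry, the list of rows, each a list of 6 numbers: the shift along the tool's x, y, z scaled (see below), then the turn, a rotation vector about the tool's x, y, z scaled (see below). In form: [[[dx, dy, dz, wx, wy, wz], ...]]. A call has 1 to 20 rows; each row shifts and turns the commanded pose from where the row before left it, along the tool's axes as they then stand; what a row does not reach is not made up. The controller multiplies each number of a shift by 40 mm and each number of a turn by 0.12 rad. A row lasts 1/10 s, in which the tool goes at most 50 mm and 8.59 degrees, less where a joint would pass 70% of its speed; a pose out of reach is approached as far as the arm can. A call with a number of a shift or a turn outside -1 to 1 is refused whole. A call with a gripper value outside its range is refused whole. "jaw" is the opening, from -1 (shut) to 1 (fully open), set as the call begins (left out, the last holds). The fingers move at their own pace and stop on an object; "grip_force" is the grip in N (left out, the last holds). Time passes only in rows, so rows that do not move let the fingers close. It gives the time, the measured TCP pose, the force, the opening and the grip force at its end, in the units of the state.
- arm.read_state(): the state, without advancing time (a new reading comes with each control period).
- arm.snapshot(name): name is "scene" or "side" or "wrist"; returns a dict with "img" (480x640x3 uint8, red, green, blue), "K" (3x3 intrinsics, pixels), "k1" (the pictures are not rectified: a ray, as slopes to the right and down, at radius r is drawn at 1 + k1 r^2 times it, then the intrinsics apply), "camera_from_world" (4x4, takes a point from world to camera coordinates); the wrist camera has in their place "hand_eye" (4x4, takes a point from camera to tool coordinates, whose origin is the TCP and whose axes are the flange's). Camera axes: x right, y down, z forward; pixel columns grow to the right and rows downward; lengths in mm; the calibration is good to about 2 mm. A picture is of the moment at which its call begins: read the wrist's pose just before it. There is no depth.
- arm.job_done(): hands the job in; it is judged then, once.
The state is a dict: "t": time; "qpos": joint angles; "qvel": joint speeds; "joint_torque": joint torques, N m; "tcp_pos": TCP position; "tool_rot": TCP orientation; "contact_force": force on the tool from outside, world axes, zero at the start; "moment": the same for the moment, N m; "finger_gap": finger opening in mm; "grasp_force": force on a finger pad.
Only numpy, scipy, OpenCV 4.12 (cv2) and the standard library are available. Lean on these libraries where they do the work, as an engineer would, in place of code of your own. Each camera call takes 0.05 s, during which the arm holds its last target. There are 200 camera calls.

TASK

Sort the three clamping screws by thread pitch for inspection: lay each in the V rest whose notched gauge plate matches its thread, head at the open end and tip towards the yellow end plate, so that every gauge tooth drops fully into the thread and the screw lies level in both V blocks. One screw has been left on a rest that does not match it. Set them down gently without forcing or dropping them on the gauge teeth, and leave the bottle, calibration block, probe and jar where they are.

Things in the scene. Friction and masses are not known exactly. Their poses are not given: they have to be found in the camera images.
- screw6_mid (a point): Dark steel clamping screw, thread pitch 6 mm, 152 mm long, 0.5 to 0.75 kg: point on its axis at mid length. x runs from head to tip. Hexagon head (30 mm across flats) x -76 to -58 mm; plain shank, 28 mm diameter, x -58 to +2 (grip here; centre of mass near x 0); thread, 30 mm diameter, x +2 to +76. Lying on the bench its axis is level, 15 mm up.
- screw6_thread (a point): Same screw: point on its axis at the middle of the thread, 39 mm from mid length towards the tip. A thread groove is centred here and every 6 mm either way along the axis, at any roll angle (grooves run square round the axis). Grooves are 3.8 mm wide at the mouth, 3.5 mm deep.
- screw6_head (a point): Same screw: centre of the head's end face, 76 mm from mid length.
- rest6_seat (a point): Gauge rest for 6 mm pitch, fixed: blue base 152 x 60 x 10 mm with two 90 degree V blocks in line. Point where the middle of a seated screw's thread lies, 45 mm above the bench. x runs along the V to the yellow end plate (inner face 45 mm away, top 62 mm above the bench); the other end is open. Front V block, x -25 to +25 mm, carries the thread.
- rest6_tooth (a point): Same rest: tip of the middle tooth of its bright steel gauge plate (6 mm thick, in the bottom of the front V), straight below the seat point. seven teeth, one every 6 mm, 1.5 mm wide at the tip; each enters a matching thread by 2.8 mm. If teeth and grooves do not meet, the thread rides about 3 mm or more too high; moved along the V it drops in.
- rest6_rear (a point): Same rest: point 88 mm from the seat point towards the open end, on the seated axis, over the middle of the rear V block (10 mm long), which carries the shank near the head. V blocks are 56 mm wide, tops at most 46 mm above the bench. Between them, 58 mm long, there is only the 10 mm base: room for fingers on the shank.
- screw8_mid (a point): Dark steel clamping screw, thread pitch 8 mm, 152 mm long, 0.5 to 0.75 kg: point on its axis at mid length. x runs from head to tip. Hexagon head (30 mm across flats) x -76 to -58 mm; plain shank, 28 mm diameter, x -58 to +2 (grip here; centre of mass near x 0); thread, 30 mm diameter, x +2 to +76. Lying on the bench its axis is level, 15 mm up.
- screw8_thread (a point): Same screw: point on its axis at the middle of the thread, 39 mm from mid length towards the tip. A thread groove is centred here and every 8 mm either way along the axis, at any roll angle (grooves run square round the axis). Grooves are 5.1 mm wide at the mouth, 4.5 mm deep.
- screw8_head (a point): Same screw: centre of the head's end face, 76 mm from mid length.
- rest8_seat (a point): Gauge rest for 8 mm pitch, fixed: blue base 152 x 60 x 10 mm with two 90 degree V blocks in line. Point where the middle of a seated screw's thread lies, 45 mm above the bench. x runs along the V to the yellow end plate (inner face 45 mm away, top 62 mm above the bench); the other end is open. Front V block, x -25 to +25 mm, carries the thread.
- rest8_tooth (a point): Same rest: tip of the middle tooth of its bright steel gauge plate (6 mm thick, in the bottom of the front V), straight below the seat point. five teeth, one every 8 mm, 2.0 mm wide at the tip; each enters a matching thread by 3.6 mm. If teeth and grooves do not meet, the thread rides about 3 mm or more too high; moved along the V it drops in.
- rest8_rear (a point): Same rest: point 88 mm from the seat point towards the open end, on the seated axis, over the middle of the rear V block (10 mm long), which carries the shank near the head. V blocks are 56 mm wide, tops at most 46 mm above the bench. Between them, 58 mm long, there is only the 10 mm base: room for fingers on the shank.
- screw10_mid (a point): Dark steel clamping screw, thread pitch 10 mm, 152 mm long, 0.5 to 0.75 kg: point on its axis at mid length. x runs from head to tip. Hexagon head (30 mm across flats) x -76 to -58 mm; plain shank, 28 mm diameter, x -58 to +2 (grip here; centre of mass near x 0); thread, 30 mm diameter, x +2 to +76. Lying on the bench its axis is level, 15 mm up.
- screw10_thread (a point): Same screw: point on its axis at the middle of the thread, 39 mm from mid length towards the tip. A thread groove is centred here and every 10 mm either way along the axis, at any roll angle (grooves run square round the axis). Grooves are 6.3 mm wide at the mouth, 5.5 mm deep.
- screw10_head (a point): Same screw: centre of the head's end face, 76 mm from mid length.
- rest10_seat (a point): Gauge rest for 10 mm pitch, fixed: blue base 152 x 60 x 10 mm with two 90 degree V blocks in line. Point where the middle of a seated screw's thread lies, 45 mm above the bench. x runs along the V to the yellow end plate (inner face 45 mm away, top 62 mm above the bench); the other end is open. Front V block, x -25 to +25 mm, carries the thread.
- rest10_tooth (a point): Same rest: tip of the middle tooth of its bright steel gauge plate (6 mm thick, in the bottom of the front V), straight below the seat point. five teeth, one every 10 mm, 2.6 mm wide at the tip; each enters a matching thread by 4.5 mm. If teeth and grooves do not meet, the thread rides about 3 mm or more too high; moved along the V it drops in.
- rest10_rear (a point): Same rest: point 88 mm from the seat point towards the open end, on the seated axis, over the middle of the rear V block (10 mm long), which carries the shank near the head. V blocks are 56 mm wide, tops at most 46 mm above the bench. Between them, 58 mm long, there is only the 10 mm base: room for fingers on the shank.
- couplant: White bottle with a green band and a spout, 56 mm in diameter, 154 mm tall, 0.25 kg, standing; origin at the centre of its underside. Leave it.
- stepblock: Steel four-step calibration block, 80 x 25 mm, 12 to 36 mm high, loose on the bench; origin under its centre, x along its length. Leave it.
- probe: Small standing steel ultrasonic probe, 24 mm in diameter, 46 mm tall with two brass connectors; origin at the centre of its underside. Leave it.
- jar: Squat amber jar with a black lid, 53 mm in diameter, 46 mm tall, 0.16 kg, standing; origin at the centre of its underside. Leave it.
Mind the look-alikes: they are no part of the job. What is shaped like the part that bears screw10_mid but blue is not meant.

How it is judged (in metres and radians):
At the end, for the whole second after the job is handed in: Each screw lies at rest in the rest of its own pitch: thread middle within 12 mm of the seat point along the V and 3 mm sideways, at most 1.6 mm above seated height (teeth fully in the grooves), axis within 2 degrees of the V's, head at the open end, tip to the yellow plate (x of screw6_thread in the frame of rest6_seat between -0.012 and 0.012 m and y of screw6_thread in the frame of rest6_seat between -0.003 and 0.003 m and z of screw6_thread in the frame of rest6_seat between -0.003 and 0.0016 m and angle between the x axis of screw6_mid and the x axis of rest6_seat, either way round below 0.035 rad and x of screw6_head in the frame of rest6_seat below -0.09 m and linear speed of each of screw6, screw8, screw10 below 0.02 m/s and x of screw8_thread in the frame of rest8_seat between -0.012 and 0.012 m and y of screw8_thread in the frame of rest8_seat between -0.003 and 0.003 m and z of screw8_thread in the frame of rest8_seat between -0.003 and 0.0016 m and angle between the x axis of screw8_mid and the x axis of rest8_seat, either way round below 0.035 rad and x of screw8_head in the frame of rest8_seat below -0.09 m and x of screw10_thread in the frame of rest10_seat between -0.012 and 0.012 m and y of screw10_thread in the frame of rest10_seat between -0.003 and 0.003 m and z of screw10_thread in the frame of rest10_seat between -0.003 and 0.0016 m and angle between the x axis of screw10_mid and the x axis of rest10_seat, either way round below 0.035 rad and x of screw10_head in the frame of rest10_seat below -0.09 m); the robot touches nothing.
It fails at once if the bottle, calibration block, probe or jar is shifted by more than 20 mm or knocked over (distance of any of couplant, stepblock, probe, jar from where it was at the start of the episode above 0.02 m or angle between any of couplant, stepblock, probe, jar's own z axis and vertical above 0.4 rad).
It fails at once if a screw is forced on a gauge rest (contact above 60 N) (contact force between any of screw6, screw8, screw10 and rest6 above 60 N or contact force between any of screw6, screw8, screw10 and rest8 above 60 N or contact force between any of screw6, screw8, screw10 and rest10 above 60 N).
It fails at once if a screw is dropped onto its gauge rest (faster than 0.4 m/s within 15 mm of its seat, a fall from about 8 mm) ((distance between screw6_thread and rest6_seat below 0.015 m and linear speed of screw6 above 0.4 m/s) or (distance between screw8_thread and rest8_seat below 0.015 m and linear speed of screw8 above 0.4 m/s) or (distance between screw10_thread and rest10_seat below 0.015 m and linear speed of screw10 above 0.4 m/s)).
It also fails if it takes over 72 s, if anything falls off the work surface, if the arm or the gripper's body presses on something with over 40 N, if the wrist force passes 120 N, or if a joint passes its speed limit or range.

## Working session

There is one attempt and no reset: what is moved stays moved. The work goes in short steps, Python scripts to look and compute and a tool call to move; the robot and the scene stay as the last step left them, time stands still between calls to the robot, and variables do not carry over. Pictures are saved under pics/ and viewed, at most 10 in all, crops included, and the job is handed in when it is done.

Besides the shell and the picture viewer there is one more tool, called as name(argument=value, ...), one argument or row to a line, values as JSON. arm_command: Moves the arm, as the interface text tells. Its arguments: {"type":"object","properties":{"plan":{"type":"array","items":{"type":"array","items":{"type":"array","items":{"type":"number"}}}},"jaw":{"type":"number"},"grip_force":{"type":"number"}},"required":["plan"]}

```bash
ls; mkdir -p pics; python3 - <<'E'
from rig import arm
import cv2
s=arm.read_state();print(s['t'],s['tcp_pos'],s['tool_rot'],arm.grip_point_offset)
for n in('scene','side'):
    d=arm.snapshot(n);cv2.imwrite(f'pics/{n}.png',d['img'][:,:,::-1]);print(n,d['K'],d['k1'],d['camera_from_world'].round(3).tolist())
d=arm.snapshot('wrist');cv2.imwrite('pics/wrist0.png',d['img'][:,:,::-1]);print(d['K'],d['k1'],d['hand_eye'].round(4).tolist())
E
```

```text
pics
0.0 [ 227.08793512 -500.55382782  218.11024065] [ 9.77423548e-01  2.11288591e-01 -8.31058184e-05 -5.75587491e-04] 18.8
scene [[547.91401846   0.         312.68556548]
 [  0.         547.91401846 244.90528012]
 [  0.           0.           1.        ]] -0.1636561904053473 [[0.864, 0.503, 0.006, -420.895], [0.304, -0.512, -0.804, -115.721], [-0.401, 0.696, -0.595, 1360.782], [0.0, 0.0, 0.0, 1.0]]
side [[448.55085835   0.         322.39265392]
 [  0.         448.55085835 244.82583607]
 [  0.           0.           1.        ]] -0.10929292818933617 [[-0.829, -0.559, -0.014, 403.419], [-0.304, 0.471, -0.828, 195.315], [0.47, -0.682, -0.56, 736.53], [0.0, 0.0, 0.0, 1.0]]
[[343.5224636    0.         324.70803444]
 [  0.         343.5224636  233.4127098 ]
 [  0.           0.           1.        ]] -0.04800029650752915 [[-0.0005, -0.9624, -0.2716, 75.5255], [1.0, -0.0007, 0.0007, -0.2933], [-0.0009, -0.2716, 0.9624, -165.9625], [0.0, 0.0, 0.0, 1.0]]
```

View pics/scene.png

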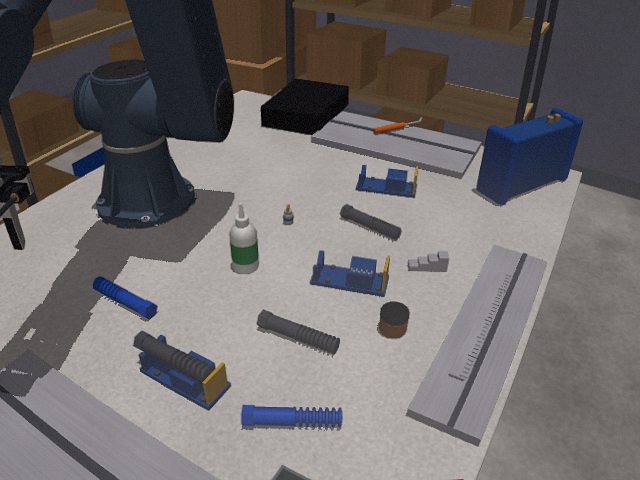

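View pics/side.png

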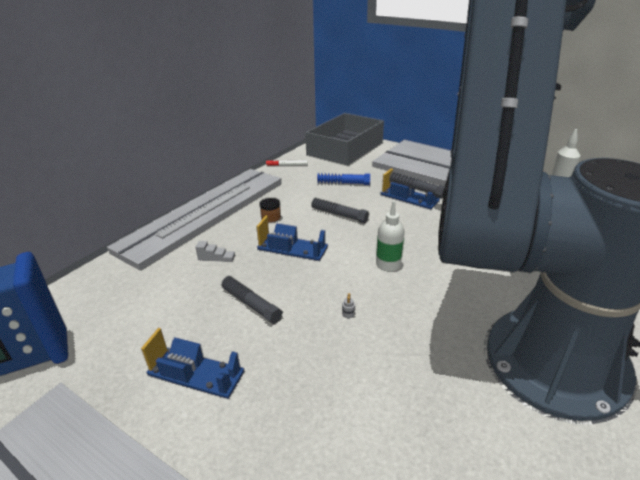

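The scene picture shows these look-alikes:
- **Dark screws, candidates to move:** on the rest at about (175,355), on the bench at (298,332) and at (370,222).
- **Blue screws, decoys:** (125,297) and (292,417).
- **Rests:** A (185,370), B (350,275) and C (388,183).

Next I'll locate them roughly.

```bash
cat > h.py <<'E'
import numpy as np,cv2
from rig import arm
from scipy.spatial.transform import Rotation as R
def cam(n):
    s=arm.read_state();d=arm.snapshot(n)
    if n=='wrist':
        T=np.eye(4);T[:3,:3]=R.from_quat(s['tool_rot']).as_matrix();T[:3,3]=s['tcp_pos']
        d['w2c']=np.linalg.inv(T@d['hand_eye'])
    else: d['w2c']=d['camera_from_world']
    return d
def w(d,u,v,z):
    p=cv2.undistortPoints(np.array([[[u,v]]],float),d['K'],np.array([d['k1'],0,0,0.]))[0,0]
    M=np.linalg.inv(d['w2c']);r=M[:3,:3]@[p[0],p[1],1];o=M[:3,3]
    return (o+r*(z-o[2])/r[2])[:2]
def px(d,P):
    return cv2.projectPoints(np.array(P,float).reshape(-1,3),cv2.Rodrigues(d['w2c'][:3,:3])[0],d['w2c'][:3,3],d['K'],np.array([d['k1'],0,0,0.]))[0][:,0]
def rect(d,c,yaw,z,L=200,W=90,s=3):
    "top-down rectified crop in plane z, centred c, x along yaw; s px/mm"
    a=np.array([np.cos(yaw),np.sin(yaw)]);b=np.array([a[1],-a[0]])
    X,Y=np.meshgrid(np.arange(-L/2,L/2,1/s),np.arange(-W/2,W/2,1/s))
    P=np.array(c)+X[...,None]*a+Y[...,None]*b
    m=px(d,np.dstack([P,np.full(X.shape,z)])).reshape(*X.shape,2).astype(np.float32)
    return cv2.remap(d['img'],m[...,0],m[...,1],cv2.INTER_CUBIC)[:,:,::-1]
E
python3 - <<'E'
from h import *
d=cam('scene')
for n,u,v,z in[('sP head',263,319,15),('sP tip',336,345,15),('sQ e1',345,212,15),('sQ e2',397,232,15),('sA head',140,342,45),('sA tip',210,370,48),
 ('A base L',142,375,10),('B base L',312,280,10),('B base R',386,290,10),('B base bk R',390,272,10),('C base L',358,190,10),('C base R',417,194,10),('bottle',244,265,0),('step',428,266,0),('probe',288,221,0),('jar',394,328,0),('blue1',125,297,15),('blue2',292,417,15)]:
    print(n,w(d,u,v,z).round())
E
```

```text
sP head [ 507. -214.]
sP tip [ 652. -203.]
sQ e1 [470. 181.]
sQ e2 [608. 168.]
sA head [ 378. -394.]
sA tip [ 520. -381.]
A base L [ 405. -428.]
B base L [525. -68.]
B base R [666. -20.]
B base bk R [650.  35.]
C base L [448. 295.]
C base R [584. 355.]
bottle [371. -89.]
step [708. 106.]
probe [363.  99.]
jar [719. -99.]
blue1 [ 242. -304.]
blue2 [ 666. -371.]
```

arm_command(
  plan=[
    [[0,0,-0.82,0,0,0.89],[0,0,-0.82,0,0,0.89],[0,0,-0.82,0,0,0.89],[0,0,-0.82,0,0,0.89],[0.69,-0.98,0,0,0,0],[0.69,-0.98,0,0,0,0],[0.69,-0.98,0,0,0,0],[0.69,-0.98,0,0,0,0],[0.69,-0.98,0,0,0,0],[0.69,-0.98,0,0,0,0],[0.69,-0.98,0,0,0,0],[0.69,-0.98,0,0,0,0],[0.69,-0.98,0,0,0,0],[0.69,-0.98,0,0,0,0],[0.69,-0.98,0,0,0,0],[0.69,-0.98,0,0,0,0],[0,0,0,0,0,0]],
  ],
  jaw=1,
)

```text
t: 1.9
tcp_pos: [560.8, -26.9, 349.0]
tool_rot: [1.0, 0.001, -0.0, -0.001]
contact_force: [-0.2, -0.1, -0.2]
finger_gap: 92.9
grasp_force: 0.0
```

```bash
python3 - <<'E'
from h import *
s=arm.read_state();print(s['t'],s['tcp_pos'],R.from_quat(s['tool_rot']).as_matrix().round(3).tolist())
d=cam('wrist');cv2.imwrite('pics/over.png',d['img'][:,:,::-1])
E
```

```text
1.9 [560.79462858 -26.90899513 348.96844722] [[1.0, 0.003, -0.001], [0.003, -1.0, 0.001], [-0.001, -0.001, -1.0]]
```

View pics/over.png

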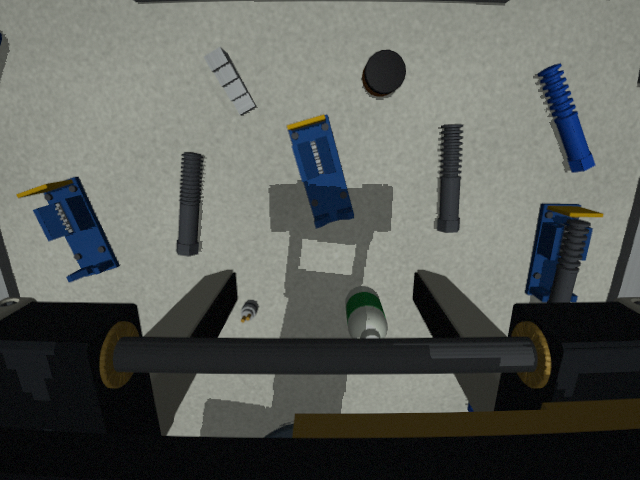

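The overhead picture shows:
- **Screws:** P has its tip at (452,124) and head at (448,231). Q has its tip at (192,153) and head at (187,254). Screw A lies on the rest at (560,250).
- **Gauge teeth:** rest B's run (318,142)–(325,173) and rest C's run (58,205)–(70,232).

I'll rectify crops of each to read the pitch.

```bash
python3 - <<'E'
from h import *
d=cam('wrist');np.save('pics/over.npy',d,allow_pickle=True)
def seg(n,a,b,z):
    A=w(d,*a,z);B=w(d,*b,z);y=np.arctan2(*(B-A)[::-1]);print(n,A.round(1),B.round(1),np.linalg.norm(B-A).round(1),y.round(3));return A,B,y
items=[]
for n,a,b,z in[('P',(448,231),(452,124),15),('Q',(187,254),(192,153),15),('Bteeth',(325,173),(318,142),33),('Cteeth',(70,232),(58,205),33),('Bedge',(335,222),(309,122),10),('Cedge',(95,272),(45,185),10),('Aedge',(553,300),(563,207),10),('A',(565,300),(575,222),55)]:
    A,B,y=seg(n,a,b,z);
    if n in('P','Q','Bteeth','Cteeth','A'):
        c=(A+B)/2
        items.append(rect(d,c,y,{'A':60}.get(n,z if z>20 else 25),180,44,4))
cv2.imwrite('pics/m1.png',cv2.resize(np.vstack(items),None,fx=1,fy=.66))
print(np.vstack(items).shape)
E
```

```text
P [ 497.9 -216.3] [ 653.5 -207.3] 155.9 0.058
Q [460.3 184.5] [613.2 161.2] 154.6 -0.152
Bteeth [586.2 -29.2] [628.1 -19.7] 43.0 0.225
Cteeth [500.5 352.5] [541.7 362.9] 42.5 0.247
Bedge [510.3 -44.5] [655.1  -6.7] 149.7 0.256
Cedge [427.  342.1] [568.2 396.2] 151.2 0.366
Aedge [ 378.1 -408. ] [ 534.9 -394.1] 157.5 0.088
A [ 400.7 -393.3] [ 522.4 -383.6] 122.1 0.08
(880, 720, 3)
```

View pics/m1.png

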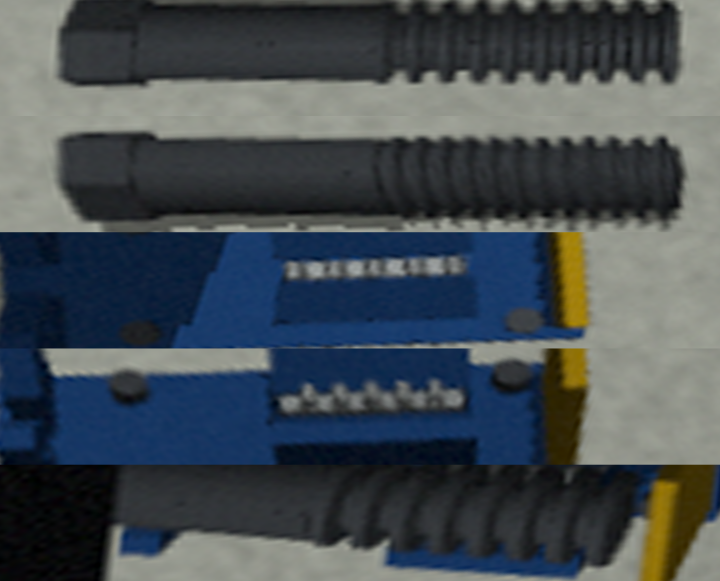

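arm_command(
  plan=[
    [[0.3,0,1,0,0,0],[0.3,0,1,0,0,0],[0.3,0,1,0,0,0],[0.3,0,1,0,0,0],[0,0,0,0,0,0],[0,0,0,0,0,0]],
  ],
)

```text
t: 2.6
tcp_pos: [606.7, -32.0, 190.8]
tool_rot: [1.0, -0.001, -0.0, 0.0]
contact_force: [0.8, -0.3, 0.8]
finger_gap: 92.7
grasp_force: 0.0
```

```bash
python3 - <<'E'
from h import *
d=cam('wrist');np.save('pics/B.npy',d,allow_pickle=True)
print(arm.read_state()['tcp_pos'])
a=rect(d,(590,-24),.25,31,170,80,4)
c=rect(cam('scene'),(590,-24),.25,31,170,60,4)
cv2.imwrite('pics/B.png',np.vstack([a,c]))
E
```

```text
[607.25315219 -31.79409785 192.04116381]
```

View pics/B.png

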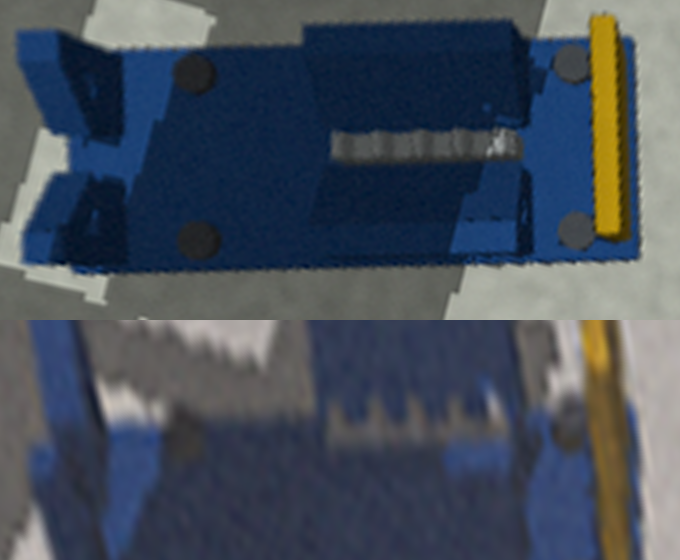

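Rest B has five teeth about 10 mm apart, so B is rest10 and C (five teeth, 8 mm) is rest8. That makes A rest6, holding screw10. P is screw8 and Q is screw6. I'll measure B, then move over A for a close look.

arm_command(
  plan=[
    [[-0.33,0.99,0,0,0,0],[-0.33,0.99,0,0,0,0],[-0.33,0.99,0,0,0,0],[-0.33,0.99,0,0,0,0],[-0.33,0.99,0,0,0,0],[-0.33,0.99,0,0,0,0],[-0.33,0.99,0,0,0,0],[-0.33,0.99,0,0,0,0],[-0.33,0.99,0,0,0,0],[0,0,0,0,0,-0.7],[0,0,0,0,0,0]],
  ],
)

```text
t: 3.8
tcp_pos: [487.4, -388.5, 192.1]
tool_rot: [0.999, 0.041, 0.001, 0.001]
contact_force: [0.4, 0.4, -0.2]
finger_gap: 93.1
grasp_force: 0.0
```

```bash
cat >> h.py <<'E'
def conv(d,c,yaw,z,s,sz,p,z2):
    "crop pixel p (crop size sz=(w,h)) drawn in plane z -> world xy at height z2"
    a=np.array([np.cos(yaw),np.sin(yaw)]);b=np.array([a[1],-a[0]])
    P=np.array(c)+(p[0]-sz[0]/2)/s*a+(p[1]-sz[1]/2)/s*b
    return w(d,*px(d,[*P,z])[0],z2)
E
python3 - <<'E'
from h import *
d=np.load('pics/B.npy',allow_pickle=True).item()
f=lambda p,z:conv(d,(590,-24),.25,31,4,(680,320),p,z)
b0,b1,t0,t1=f((75,272),10),f((640,257),10),f((125,50),10),f((635,37),10)
ang=lambda a,b:np.arctan2(*(b-a)[::-1])
print(ang(b0,b1),ang(t0,t1))
y=(ang(b0,b1)+ang(t0,t1))/2;a=np.array([np.cos(y),np.sin(y)]);n=np.array([-a[1],a[0]])
print('width',(n@t0-n@b0),'mid n',(n@(t0+t1+b0+b1)/4))
mid=n@(t0+t1+b0+b1)/4
yl=(f((590,14),62)+f((597,235),62))/2; print('plate',yl, 'ylat',n@yl,'end',ang(f((597,235),62),f((590,14),62))-np.pi/2)
tm=f((415,146),34); print('tooth mid',tm,n@tm,'x by plate',a@yl-45,'by tooth',a@tm)
print('seat',a*(a@yl-45)+n*mid)
d=cam('wrist');np.save('pics/A.npy',d,allow_pickle=True);s=arm.read_state();print(s['tcp_pos'],R.from_quat(s['tool_rot']).as_matrix()[:,0])
cv2.imwrite('pics/Aw.png',d['img'][:,:,::-1])
cv2.imwrite('pics/A.png',np.vstack([rect(d,(450,-390),.085,48,190,80,4)]))
E
```

```text
0.2765424377513981 0.2754846774772379
width 58.71152162614527 mid n -180.37528861974462
plate [652.34461998  -2.78111761] ylat -180.45428796417343 end 0.281663622075623
tooth mid [607.99054978 -16.1164306 ] -181.19738042681837 x by plate 581.8951170551578 by tooth 580.5857019238061
seat [609.02636453 -14.96861062]
[ 487.77743279 -387.66389311  191.79994937] [0.99676005 0.08041235 0.00180311]
```

View pics/A.png

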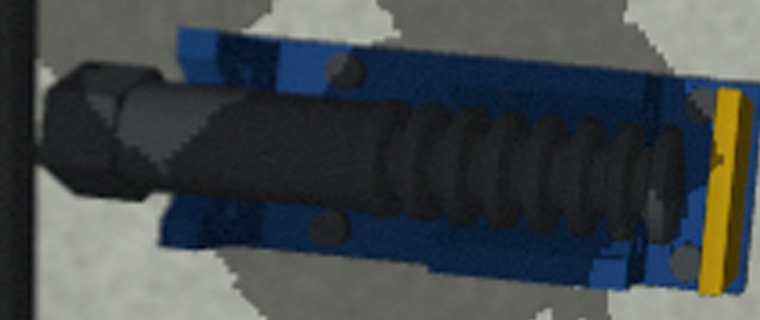

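```bash
python3 - <<'E'
from h import *
d=np.load('pics/A.npy',allow_pickle=True).item()
f=lambda p,z:conv(d,(450,-390),.085,48,4,(760,320),p,z)
ang=lambda a,b:np.arctan2(*(b-a)[::-1])
t0,t1,b0,b1=f((290,38),10),f((755,82),10),f((230,251),10),f((745,293),10)
print('base yaw',ang(t0,t1),ang(b0,b1))
y=(ang(t0,t1)+ang(b0,b1))/2;a=np.array([np.cos(y),np.sin(y)]);n=np.array([-a[1],a[0]])
mid=n@(t0+t1+b0+b1)/4
p=(f((718,88),62),f((702,292),62));print('width',n@t0-n@b0,'mid',mid,'plate',p,n@(p[0]+p[1])/2,'yaw',ang(p[1],p[0])-np.pi/2)
print('seat',a*(a@(p[0]+p[1])/2-45)+n*mid)
s0,s1=f((165,137),46),f((378,157),47);print('shank',s0,s1,ang(s0,s1))
print('thread start',f((385,157),47),'tip',f((683,183),49),'head',f((45,130),46))
E
```

```text
base yaw -0.009342754829681986 0.003626686552527052
width 61.019807900320984 mid -388.3668259022482 plate (array([ 533.9991728 , -365.65001409]), array([ 534.32786101, -414.49681282])) -388.5451648396549 yaw 0.006728859478720706
seat [ 489.16421039 -389.76646389]
shank [ 394.88414803 -388.87996249] [ 449.07466451 -389.31961947] -0.008112993971336076
thread start [ 450.82396738 -389.1705696 ] tip [ 526.08145605 -389.27376833] head [ 364.65021138 -389.68838975]
```

arm_command(
  plan=[
    [[0,0,0,0,0,0.67],[-0.59,0.02,0,0,0,0],[-0.58,0.02,0,0,0,0],[0,0,0.9,0,0,0],[0,0,0.9,0,0,0],[0,0,0.9,0,0,0],[0,0,0.8,0,0,0],[0,0,0.6,0,0,0],[0,0,0,0,0,0],[0,0,0,0,0,0]],
  ],
)

```text
t: 4.85
tcp_pos: [441.7, -388.9, 27.2]
tool_rot: [1.0, 0.001, 0.0, 0.0]
contact_force: [-0.0, -0.7, 0.6]
finger_gap: 92.8
grasp_force: 0.0
```

arm_command(
  plan=[
    [[0,0,0,0,0,0],[0,0,0,0,0,0],[0,0,0,0,0,0],[0,0,0,0,0,0],[0,0,0,0,0,0],[0,0,0,0,0,0],[0,0,0,0,0,0],[0,0,0,0,0,0]],
  ],
  jaw=-1,
  grip_force=12,
)

```text
t: 5.65
tcp_pos: [440.9, -388.9, 25.8]
tool_rot: [1.0, 0.001, -0.0, -0.0]
contact_force: [-0.5, 0.2, -0.0]
finger_gap: 33.6
grasp_force: 0.0
```

arm_command(
  plan=[
    [[0,0,0,0,0,0],[0,0,0,0,0,0],[0,0,0,0,0,0],[0,0,0,0,0,0]],
  ],
)

```text
t: 6.05
tcp_pos: [441.0, -389.0, 25.8]
tool_rot: [1.0, 0.001, 0.0, 0.0]
contact_force: [1.2, 0.6, -1.1]
finger_gap: 27.7
grasp_force: 12.0
```

arm_command(
  plan=[
    [[0,0,0,0,0,0],[0,0,0,0,0,0],[0,0,0,0,0,0],[0,0,-0.1,0,0,0],[0,0,-0.2,0,0,0],[0,0,-0.4,0,0,0],[0,0,-0.7,0,0,0],[0,0,-0.7,0,0,0],[0,0,-0.7,0,0,0],[0,0,0,0,0,0]],
  ],
  grip_force=60,
)

```text
t: 7.05
tcp_pos: [442.3, -390.3, 142.4]
tool_rot: [1.0, 0.001, 0.002, 0.003]
contact_force: [-0.3, -0.7, -4.7]
finger_gap: 26.7
grasp_force: 60.0
```

arm_command(
  plan=[
    [[0.1,-0.3,0,0,0,0],[0.2,-0.6,0,0,0,0],[0.3,-0.9,0,0,0,0],[0.3,-0.9,0,0,0,0],[0.3,-0.9,0,0,0,0],[0.3,-0.9,0,0,0,0],[0.3,-0.9,0,0,0,0],[0.3,-0.9,0,0,0,0],[0.3,-0.9,0,0,0,0],[0.3,-0.9,0,0,0,-0.5],[0.31,-0.65,0,0,0,-0.6],[0.2,-0.2,0,0,0,-0.6],[0,0,0,0,0,-0.6],[0,0,0,0,0,0],[0,0,0,0,0,0]],
  ],
)

```text
t: 8.55
tcp_pos: [565.0, -28.6, 136.8]
tool_rot: [0.99, 0.138, -0.001, -0.0]
contact_force: [-0.4, -0.1, -6.1]
finger_gap: 26.6
grasp_force: 60.0
```

```bash
python3 - <<'E'
from h import *
s=arm.read_state();M=R.from_quat(s['tool_rot']).as_matrix();print(s['t'],s['tcp_pos'],np.arctan2(M[1,0],M[0,0]),s['finger_gap'],s['contact_force'],s['moment'])
d=cam('wrist');np.save('pics/g1.npy',d,allow_pickle=True)
y=np.arctan2(M[1,0],M[0,0]);t=s['tcp_pos']
# axis assumed at grasp point height
a=rect(d,t[:2]+45*np.array([np.cos(y),np.sin(y)]),y,t[2]+18.8,150,60,4)
b=cv2.resize(cam('side')['img'][120:330,180:400,::-1],None,fx=2.7,fy=2.7)[:340,:600]
cv2.imwrite('pics/g1.png',np.vstack([a,b]))
E
```

```text
8.55 [565.00952121 -28.64712432 136.77709633] 0.27611367033309986 26.553588583684085 [-0.36404381 -0.10212171 -6.13863935] [0.05296853 0.04411353 0.0181299 ]Traceback (most recent call last):
  File "<stdin>", line 8, in <module>
    return _nx.concatenate(arrs, 0, dtype=dtype, casting=casting)
           ~~~~~~~~~~~~~~~^^^^^^^^^^^^^^^^^^^^^^^^^^^^^^^^^^^^^^^
ValueError: all the input array dimensions except for the concatenation axis must match exactly, but along dimension 1, the array at index 0 has size 600 and the array at index 1 has size 594
```

```bash
python3 - <<'E'
from h import *
s=arm.read_state();M=R.from_quat(s['tool_rot']).as_matrix();t=s['tcp_pos'];y=np.arctan2(M[1,0],M[0,0])
d=cam('wrist');np.save('pics/g1.npy',d,allow_pickle=True)
a=rect(d,t[:2]+45*np.array([np.cos(y),np.sin(y)]),y,t[2]+18.8,150,60,4)
b=cv2.resize(cam('side')['img'][120:330,180:400,::-1],(600,340))
cv2.imwrite('pics/g1.png',np.vstack([a,b]))
E
```

```text
(no output)
```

View pics/g1.png

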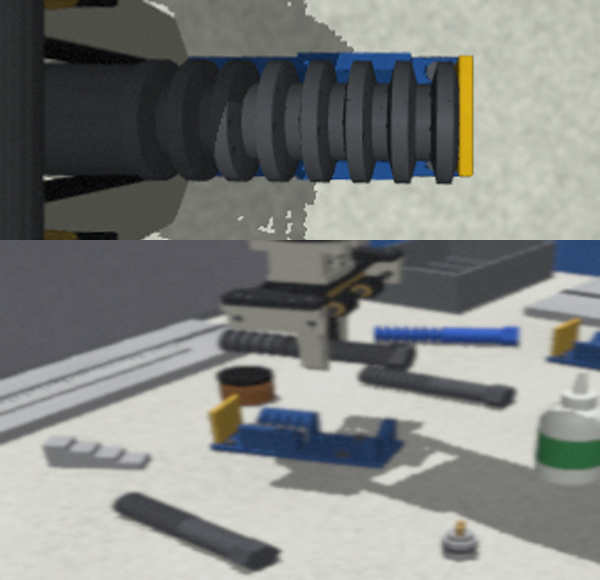

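The top strip shows screw10 in the hand with its tip about 84 mm ahead of the TCP, as planned. The side view shows it held clear above rest B. Lowering now.

arm_command(
  plan=[
    [[-0.032,-0.032,0.4,0,0,0],[0,0,0.7,0,0,0],[0,0,0.7,0,0,0],[0,0,0.5,0,0,0],[0,0,0.25,0,0,0],[0,0,0.1,0,0,0],[0,0,0,0,0,0],[0,0,0,0,0,0]],
  ],
)

```text
t: 9.55
tcp_pos: [564.9, -28.2, 32.8]
tool_rot: [0.99, 0.139, 0.001, 0.0]
contact_force: [-0.3, 0.1, -5.8]
finger_gap: 26.6
grasp_force: 60.0
```

arm_command(
  plan=[
    [[-0.02,0,0.03,0,0,0],[0,0,0.03,0,0,0],[0,0,0.03,0,0,0],[0,0,0,0,0,0]],
  ],
)

```text
t: 9.95
tcp_pos: [563.5, -28.3, 28.2]
tool_rot: [0.99, 0.139, -0.0, -0.0]
contact_force: [0.5, -0.2, -5.7]
finger_gap: 26.8
grasp_force: 60.0
```

```bash
python3 -c "
from h import *
s=arm.read_state();M=R.from_quat(s['tool_rot']).as_matrix();print(s['t'],s['tcp_pos'],np.arctan2(M[1,0],M[0,0]),s['contact_force'],s['moment'])"
```

```text
9.95 [563.46599075 -28.30745387  28.18955441] 0.27815064666946887 [ 0.52581431 -0.15233001 -5.68592433] [-0.00666448  0.07957142 -0.03693399]
```

arm_command(
  plan=[
    [[0,0,0.03,0,0,0],[0,0,0.02,0,0,0],[0,0,0,0,0,0]],
  ],
)

```text
t: 10.25
tcp_pos: [563.4, -28.3, 26.1]
tool_rot: [0.99, 0.139, -0.0, -0.0]
contact_force: [-0.4, 0.2, -5.6]
finger_gap: 26.6
grasp_force: 60.0
```

arm_command(
  plan=[
    [[0,0,0.02,0,0,0],[0,0,0,0,0,0]],
  ],
)

```text
t: 10.45
tcp_pos: [563.6, -28.3, 25.5]
tool_rot: [0.99, 0.139, 0.0, -0.0]
contact_force: [-0.7, 0.1, -4.6]
finger_gap: 27.3
grasp_force: 60.0
```

arm_command(
  plan=[
    [[0,0,0.02,0,0,0],[0,0,0,0,0,0]],
  ],
)

```text
t: 10.65
tcp_pos: [563.7, -28.3, 24.9]
tool_rot: [0.99, 0.139, 0.0, 0.0]
contact_force: [0.4, 1.3, -1.2]
finger_gap: 27.1
grasp_force: 60.0
```

arm_command(
  plan=[
    [[0,0,0.02,0,0,0],[0,0,0,0,0,0]],
  ],
)

```text
t: 10.85
tcp_pos: [563.8, -28.3, 24.8]
tool_rot: [0.99, 0.139, 0.0, 0.0]
contact_force: [-3.3, 2.0, 7.9]
finger_gap: 26.7
grasp_force: 60.0
```

arm_command(
  plan=[
    [[0,0,-0.01,0,0,0],[0,0,0,0,0,0]],
  ],
  grip_force=5,
)

```text
t: 11.05
tcp_pos: [563.9, -28.2, 24.6]
tool_rot: [0.99, 0.139, 0.0, -0.0]
contact_force: [-0.8, 3.7, 3.9]
finger_gap: 28.0
grasp_force: 5.0
```

arm_command(
  plan=[
    [[0,0,0,0,0,0],[0,0,0,0,0,0],[0,0,0,0,0,0],[0,0,0,0,0,0],[0,0,0,0,0,0],[0,0,0,0,0,0]],
  ],
  jaw=0.6,
)

```text
t: 11.65
tcp_pos: [563.5, -28.4, 24.2]
tool_rot: [0.99, 0.139, -0.0, 0.0]
contact_force: [-1.1, 0.2, 0.6]
finger_gap: 70.8
grasp_force: 0.0
```

arm_command(
  plan=[
    [[0,0,-0.5,0,0,0],[0,0,-0.9,0,0,0],[0,0,-0.9,0,0,0],[0.2,0,-0.9,0,0,0],[0.5,0,-0.9,0,0,0],[0,0,0,0,0,0],[0,0,0,0,0,0]],
  ],
  jaw=1,
)

```text
t: 12.35
tcp_pos: [590.5, -20.6, 188.3]
tool_rot: [0.99, 0.139, 0.0, 0.0]
contact_force: [0.0, -0.0, -0.5]
finger_gap: 93.3
grasp_force: 0.0
```

```bash
python3 - <<'E'
from h import *
s=arm.read_state();print(s['t'],s['tcp_pos'],s['finger_gap'],s['contact_force'])
d=cam('wrist');np.save('pics/B2.npy',d,allow_pickle=True)
a=rect(d,(590,-20),.276,45,180,60,4)
e=cam('side');f=cam('scene')
p=px(e,[590,-20,45])[0].astype(int);q=px(f,[590,-20,45])[0].astype(int)
c=lambda im,p:cv2.resize(im[p[1]-35:p[1]+35,p[0]-45:p[0]+45,::-1],(360,280),interpolation=cv2.INTER_CUBIC)
cv2.imwrite('pics/B2.png',np.vstack([a,np.hstack([c(e['img'],p),c(f['img'],q)])]))
E
```

```text
12.35 [590.48409416 -20.57053201 188.3257757 ] 93.2533594630764 [ 0.04310469 -0.01279513 -0.46675546]
```

View pics/B2.png

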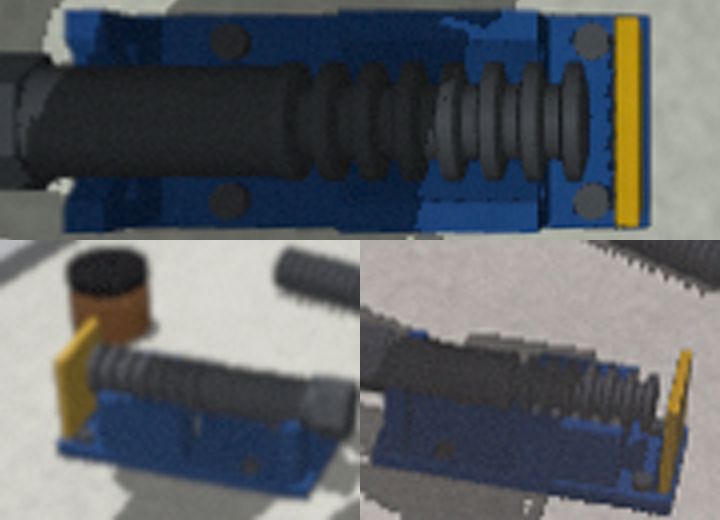

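Screw10's tip-to-plate gap measures about 7.7 mm against 8 mm nominal, and the screw looks level, so it is seated. Next is P (screw8).

arm_command(
  plan=[
    [[-0.21,0.93,0,0,0,0],[-0.21,0.93,0,0,0,0],[-0.21,0.93,0,0,0,0],[-0.21,0.93,0,0,0,0],[-0.21,0.93,0,0,0,0],[0,0,0,0,0,0.91],[0,0,0,0,0,0.91],[0,0,0,0,0,0],[0,0,0,0,0,0]],
  ],
)

```text
t: 13.4
tcp_pos: [600.7, -210.8, 187.4]
tool_rot: [1.0, 0.031, -0.001, -0.0]
contact_force: [0.5, -0.8, -0.1]
finger_gap: 93.0
grasp_force: 0.0
```

```bash
cat >> h.py <<'E'
def findscrew(d,c,yaw,L=190,W=64,thr=85):
    "dark blob in the z=15 plane -> mid, yaw, length, width"
    g=cv2.cvtColor(rect(d,c,yaw,15,L,W,4),cv2.COLOR_BGR2GRAY)
    m=cv2.morphologyEx((g<thr).astype(np.uint8),cv2.MORPH_OPEN,np.ones((5,5)))
    n,lab,st,_=cv2.connectedComponentsWithStats(m);i=1+np.argmax(st[1:,4])
    (u,v),(a,b),th=cv2.minAreaRect(np.argwhere(lab==i)[:,::-1].astype(np.float32))
    if a<b:a,b,th=b,a,th-90
    th=(np.radians(th)+np.pi/2)%np.pi-np.pi/2
    cc=conv(d,c,yaw,15,4,(L*4,W*4),(u,v),15)
    return cc,yaw-th,a/4,b/4,np.percentile(g,[5,20,50,80])
def st():
    s=arm.read_state();M=R.from_quat(s['tool_rot']).as_matrix();y=np.arctan2(M[1,0],M[0,0]);print('t',round(s['t'],2),s['tcp_pos'].round(1),'yaw',y.round(4),s['contact_force'].round(1));return s['tcp_pos'],y
def go(P,yaw,t,y):
    "shift in tool axes (units of 40mm) before turning, and turn"
    D=np.array(P)-t[:2];print('dx',(D@[np.cos(y),np.sin(y)]/40).round(3),'dy',(D@[np.sin(y),-np.cos(y)]/40).round(3),'wz',(-(yaw-y)/.12).round(3))
E
python3 - <<'E'
from h import *
t,y=st();d=cam('wrist');np.save('pics/P.npy',d,allow_pickle=True)
for thr in(60,75,90):print(findscrew(d,(576,-212),.058,thr=thr))
o=np.load('pics/over.npy',allow_pickle=True).item()
print('over P',findscrew(o,(576,-212),.058),'over Q',findscrew(o,(537,173),-.152))
E
```

```text
t 13.4 [ 600.7 -210.8  187.4] yaw 0.063 [ 0.5 -0.8 -0.1]
(array([ 575.44448218, -208.90199258]), np.float64(0.058), 159.75, 33.25, array([ 30.,  38., 103., 174.]))
(array([ 575.01022347, -210.04632679]), np.float64(0.0399658824492834), 161.26885986328125, 33.958404541015625, array([ 30.,  38., 103., 174.]))
(array([ 574.49846511, -209.92426712]), np.float64(0.040891403748896944), 162.29898071289062, 34.31104278564453, array([ 30.,  38., 103., 174.]))
over P (array([ 576.36121865, -207.54154466]), np.float64(0.06674102732985804), 157.85760498046875, 35.70274353027344, array([ 33.,  48., 146., 154.])) over Q (array([537.42638953, 174.95801353]), np.float64(-0.152), 158.75, 35.5, array([ 31.,  45., 144., 154.]))
```

arm_command(
  plan=[
    [[-0.38,-0.037,0.2,0,0,0.05],[-0.38,-0.036,0.7,0,0,0],[0,0,0.9,0,0,0],[0,0,0.9,0,0,0],[0,0,0.9,0,0,0],[0,0,0.5,0,0,0],[0,0,0.3,0,0,0],[0,0,0.13,0,0,0],[0,0,0,0,0,0],[0,0,0,0,0,0]],
  ],
)

```text
t: 14.45
tcp_pos: [571.2, -210.0, 8.1]
tool_rot: [1.0, 0.027, 0.001, 0.0]
contact_force: [0.1, -0.2, 0.2]
finger_gap: 92.7
grasp_force: 0.0
```

```bash
python3 -c "
from h import *
st()"
```

```text
t 14.45 [ 571.2 -210.     8.1] yaw 0.0543 [ 0.1 -0.2  0.2]
```

arm_command(
  plan=[
    [[0,0,0.07,0,0,0],[0,0,0.05,0,0,0],[0,0,0,0,0,0],[0,0,0,0,0,0],[0,0,0,0,0,0],[0,0,0,0,0,0],[0,0,0,0,0,0],[0,0,0,0,0,0],[0,0,0,0,0,0],[0,0,0,0,0,0],[0,0,0,0,0,0],[0,0,0,0,0,0]],
  ],
  jaw=-1,
  grip_force=20,
)

```text
t: 15.65
tcp_pos: [570.6, -209.6, 2.3]
tool_rot: [1.0, 0.027, -0.0, -0.0]
contact_force: [-0.3, 3.5, 2.0]
finger_gap: 27.2
grasp_force: 20.0
```

arm_command(
  plan=[
    [[0,0,0,0,0,0],[0,0,0,0,0,0]],
  ],
  grip_force=60,
)

```text
t: 15.85
tcp_pos: [570.6, -209.7, 2.3]
tool_rot: [1.0, 0.027, -0.0, -0.0]
contact_force: [-0.7, 3.7, 3.5]
finger_gap: 26.8
grasp_force: 60.0
```

```bash
python3 - <<'E'
from h import *
o=np.load('pics/over.npy',allow_pickle=True).item()
a=rect(o,(500,350),.25,10,190,100,4)
s=cam('side');np.save('pics/side.npy',s,allow_pickle=True)
b=rect(s,(500,350),.25,10,190,100,4)
cv2.imwrite('pics/C.png',cv2.resize(np.vstack([a,b]),(570,600)))
E
```

```text
(no output)
```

View pics/C.png

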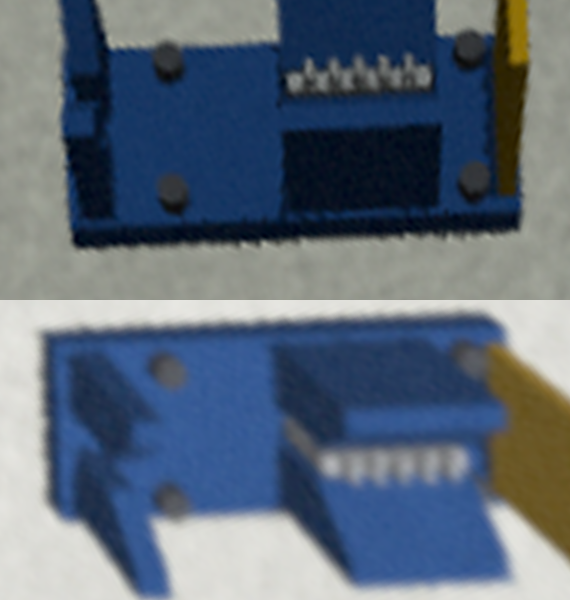

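arm_command(
  plan=[
    [[0,0,-0.1,0,0,0],[0,0,-0.4,0,0,0],[0,0,-0.8,0,0,0],[0,0,-0.9,0,0,0],[0,0,-0.9,0,0,0],[0,0,-0.4,0,0,0],[0,0,0,0,0,0]],
  ],
)

```text
t: 16.6
tcp_pos: [571.6, -210.5, 145.4]
tool_rot: [1.0, 0.027, 0.002, 0.001]
contact_force: [1.1, 0.7, -5.9]
finger_gap: 26.8
grasp_force: 60.0
```

```bash
python3 - <<'E'
from h import *
d=np.load('pics/B.npy',allow_pickle=True).item()
f=lambda p:conv(d,(590,-24),.25,31,4,(680,320),p,13)
B=[f(p) for p in((194,74),(198,240),(573,63),(577,230))]
seat=np.array([608.4,-15.2]);a=np.array([np.cos(.276),np.sin(.276)]);n=np.array([-a[1],a[0]])
print('B bolts',[((b-seat)@a).round(1) for b in B],[((b-seat)@n).round(1) for b in B])
off=np.mean([(b-seat)@a for b in B]);offn=np.mean([(b-seat)@n for b in B])
for nm,pts,yo in(('over',((168,62),(172,192),(469,49),(475,183)),0),('side',((168,370),(173,502),(470,358),None),300)):
    d=np.load(f'pics/{nm}.npy',allow_pickle=True).item()
    f=lambda p:conv(d,(500,350),.25,10,3,(570,300),(p[0],p[1]-yo),13)
    C=[f(p) for p in pts if p]
    if len(C)<4:C.append(C[2]+C[1]-C[0])
    yaw=np.arctan2(*((C[2]+C[3]-C[0]-C[1])[::-1]));a=np.array([np.cos(yaw),np.sin(yaw)]);n=np.array([-a[1],a[0]])
    print(nm,'yaw',yaw,'cross',np.linalg.norm(C[0]-C[1]),np.linalg.norm(C[2]-C[0]),'seat',np.mean(C,0)-off*a-offn*n)
st()
E
```

```text
B bolts [np.float64(-62.8), np.float64(-62.9), np.float64(37.2), np.float64(37.1)] [np.float64(22.0), np.float64(-21.8), np.float64(22.3), np.float64(-21.7)]
over yaw 0.28640762820775206 cross 43.09625731558629 99.83018676572513 seat [522.39066743 363.26754932]
side yaw 0.28971418574698926 cross 43.79980606469687 100.21585528486946 seat [520.06038688 364.38192404]
t 16.6 [ 571.6 -210.5  145.4] yaw 0.0537 [ 1.1  0.7 -5.9]
```

arm_command(
  plan=[
    [[-0.1,-0.4,0,0,0,0],[-0.1,-0.7,0,0,0,0],[-0.1,-0.97,0,0,0,0],[-0.1,-0.97,0,0,0,0],[-0.1,-0.97,0,0,0,0],[-0.1,-0.97,0,0,0,0],[-0.1,-0.97,0,0,0,0],[-0.1,-0.97,0,0,0,0],[-0.1,-0.97,0,0,0,0],[-0.1,-0.97,0,0,0,0],[-0.1,-0.97,0,0,0,0],[-0.1,-0.97,0,0,0,0],[-0.1,-0.97,0,0,0,0],[-0.1,-0.97,0,0,0,0],[-0.1,-0.97,0,0,0,0],[-0.12,-0.42,0,0,0,0],[0,0,0,0,0,-0.65],[0,0,0,0,0,-0.65],[0,0,0,0,0,-0.64],[0,0,0,0,0,0]],
  ],
)

```text
t: 18.6
tcp_pos: [474.5, 350.5, 141.0]
tool_rot: [0.99, 0.143, -0.001, 0.001]
contact_force: [0.1, -0.1, -6.1]
finger_gap: 26.7
grasp_force: 60.0
```

```bash
cat >> h.py <<'E'
def yellow(d,c,yaw):
    "yellow plate in z=62 plane, along/lateral offsets from c: left edge (inner), lateral mid, yaw"
    r=rect(d,c,yaw,62,80,100,4);h=cv2.cvtColor(r,cv2.COLOR_BGR2HSV)
    m=cv2.inRange(h,(15,120,60),(35,255,255));m=cv2.morphologyEx(m,cv2.MORPH_OPEN,np.ones((5,5)))
    ys=np.where(m.any(1))[0];L=np.array([np.where(m[k])[0].min() for k in ys])
    g=slice(int(.1*len(ys)),int(.9*len(ys)));p=np.polyfit(ys[g],L[g],1);res=np.abs(np.polyval(p,ys[g])-L[g]).max()
    mid=(ys[0]+ys[-1])/2
    return dict(along=(np.polyval(p,mid)-160)/4,lat=-(mid-200)/4,yaw=yaw+p[0]*1.,span=(ys[-1]-ys[0])/4,res=res,wid=np.median([np.ptp(np.where(m[k])[0]) for k in ys])/4)
def tip(d,t,y,zoff):
    "held screw's tip along tool x from TCP: ridge profile at axis plane"
    u=np.array([np.cos(y),np.sin(y)]);r=rect(d,t[:2]+60*u,y,t[2]+zoff,110,50,4)
    g=cv2.cvtColor(r,cv2.COLOR_BGR2GRAY);h=cv2.cvtColor(r,cv2.COLOR_BGR2HSV)
    m=((g<95)&(h[...,1]<90)).astype(np.uint8);w_=m.sum(0)
    return w_
E
python3 - <<'E'
from h import *
# calibrate on B with g1 (held screw10, t=565.0,-28.65,136.8) and B.npy
a=np.array([np.cos(.276),np.sin(.276)])
for f in('B','g1','B2'):print(f,yellow(np.load(f'pics/{f}.npy',allow_pickle=True).item(),np.array([608.4,-15.2])+45*a,.276))
t,y=st();d=cam('wrist');np.save('pics/g2.npy',d,allow_pickle=True)
a=np.array([np.cos(.287),np.sin(.287)]);print('C',yellow(d,np.array([521.3,363.8])+45*a,.287))
g=np.load('pics/g1.npy',allow_pickle=True).item()
print('g1',tip(g,np.array([565.0,-28.65,136.8]),.276,20)[::2].tolist())
print('g2',tip(d,t,y,12.7)[::2].tolist())
E
```

```text
B {'along': np.float64(0.4739540200137924), 'lat': np.float64(-0.625), 'yaw': np.float64(0.27881228433402344), 'span': np.float64(50.25), 'res': np.float64(1.1646480331263263), 'wid': np.float64(7.5)}
g1 {'along': np.float64(0.07647368342487937), 'lat': np.float64(0.125), 'yaw': np.float64(0.28401588249343207), 'span': np.float64(49.25), 'res': np.float64(1.9351415094339472), 'wid': np.float64(5.5)}
B2 {'along': np.float64(0.2767593460682036), 'lat': np.float64(-0.0), 'yaw': np.float64(0.2775747685456463), 'span': np.float64(49.5), 'res': np.float64(0.970126274463837), 'wid': np.float64(6.25)}
t 18.6 [474.5 350.5 141. ] yaw 0.2877 [ 0.1 -0.1 -6.1]
C {'along': np.float64(-1.7580198630682489), 'lat': np.float64(0.375), 'yaw': np.float64(0.28573417721518973), 'span': np.float64(49.25), 'res': np.float64(2.0466364142983196), 'wid': np.float64(8.25)}
g1 [200, 200, 200, 200, 200, 200, 200, 200, 200, 200, 200, 200, 200, 200, 200, 200, 200, 199, 199, 193, 181, 170, 159, 148, 136, 126, 121, 123, 122, 122, 122, 121, 121, 122, 122, 121, 118, 117, 114, 107, 103, 104, 111, 114, 118, 121, 121, 121
[... 951 characters left out ...]
5, 114, 113, 113, 115, 121, 122, 121, 122, 121, 121, 121, 121, 121, 116, 112, 102, 89, 88, 97, 107, 116, 119, 121, 121, 121, 121, 121, 122, 122, 116, 107, 93, 84, 84, 84, 94, 110, 114, 116, 118, 118, 117, 117, 118, 116, 110, 97, 84, 81, 81, 82, 82, 95, 111, 118, 117, 117, 117, 117, 118, 115, 103, 89, 82, 81, 81, 81, 81, 86, 101, 115, 117, 117, 117, 117, 117, 110, 96, 84, 81, 81, 81, 81, 82, 83, 93, 110, 117, 117, 117, 117, 118, 110, 93, 81, 81, 81, 81, 81, 94, 104, 109, 113, 118, 118, 119, 119, 118, 114, 102, 86, 58, 83, 5, 2, 3, 0, 0, 0, 0, 0, 0, 0, 0, 0, 0, 0, 0, 0, 0, 0, 0, 0, 0, 0, 0, 0, 0, 0, 0, 0, 0, 0, 0, 0, 0, 0, 0, 0, 0, 0, 0, 0, 0, 0, 0, 0, 0, 0, 0, 0, 0, 0, 0, 0, 0, 0, 0, 0, 0, 0]
```

```bash
python3 - <<'E'
from h import *
for f,s,y in(('g2',(521.3,363.8),.287),('g1',(608.4,-15.2),.276)):
    d=np.load(f'pics/{f}.npy',allow_pickle=True).item();a=np.array([np.cos(y),np.sin(y)])
    r=rect(d,np.array(s)+45*a,y,62,40,60,2)
    for row in(20,28,92,100):print(f,row,[(int(p[2]),int(p[0])) for p in r[row,24:64]])
t,y=st()
E
```

```text
g2 20 [(54, 61), (55, 62), (55, 61), (55, 61), (56, 62), (51, 58), (45, 52), (37, 54), (25, 67), (15, 75), (21, 71), (41, 52), (59, 26), (61, 3), (64, 4), (65, 9), (63, 3), (63, 7), (128, 10), (187, 14), (208, 19), (208, 20), (207, 18), (207, 18), (206, 18), (207, 18), (212, 24), (219, 23), (177, 3), (152, 59), (199, 194), (199, 192), (199, 192), (201, 193), (203, 193), (202, 193), (199, 189), (196, 186), (192, 183), (188, 180)]
g2 28 [(60, 67), (59, 66), (59, 66), (59, 65), (59, 65), (58, 64), (54, 61), (46, 51), (35, 40), (28, 57), (28, 61), (42, 45), (60, 26), (62, 7), (63, 4), (62, 5), (61, 3), (66, 3), (82, 12), (148, 20), (209, 19), (209, 13), (213, 23), (213, 24), (212, 21), (212, 20), (212, 22), (215, 21), (194, 2), (177, 58), (190, 187), (191, 184), (193, 185), (195, 187), (198, 189), (200, 191), (200, 192), (202, 193), (204, 194), (204, 195)]
g2 92 [(58, 64), (57, 62), (56, 61), (58, 64), (60, 66), (60, 67), (56, 62), (47, 51), (34, 44), (24, 61), (28, 66), (45, 48), (61, 24), (64, 12), (63, 4), (62, 2), (62, 6), (58, 10), (116, 13), (180, 17), (206, 19), (205, 18), (206, 2
[... 1755 characters left out ...]
22), (208, 19), (208, 20), (208, 22), (207, 16), (174, 25), (162, 92), (190, 181), (195, 186), (195, 186), (196, 188), (196, 189), (195, 186), (196, 186), (195, 186), (196, 187), (198, 187), (197, 187)]
g1 100 [(59, 67), (58, 66), (58, 65), (60, 67), (60, 67), (60, 66), (61, 68), (59, 65), (58, 66), (60, 68), (60, 67), (52, 58), (44, 50), (38, 43), (39, 34), (57, 21), (101, 7), (158, 12), (197, 20), (207, 20), (206, 20), (207, 18), (207, 18), (209, 21), (211, 24), (210, 21), (208, 17), (175, 25), (156, 83), (183, 175), (188, 179), (190, 181), (191, 183), (192, 184), (194, 185), (196, 188), (198, 188), (197, 187), (195, 187), (196, 187)]
t 18.65 [474.7 350.5 141.3] yaw 0.2849 [-0.2 -0.7 -5.2]
```

arm_command(
  plan=[
    [[0.093,0,0.4,0,0,0],[0,0,0.7,0,0,0],[0,0,0.7,0,0,0],[0,0,0.45,0,0,0],[0,0,0.2,0,0,0],[0,0,0.1,0,0,0],[0,0,0,0,0,0],[0,0,0,0,0,0]],
  ],
)

```text
t: 19.45
tcp_pos: [479.6, 352.4, 41.0]
tool_rot: [0.99, 0.143, 0.001, -0.0]
contact_force: [-0.5, 0.0, -6.9]
finger_gap: 26.8
grasp_force: 60.0
```

```bash
python3 - <<'E'
from h import *
t,y=st();print(((t[:2]-[521.3,363.8])@[np.cos(.2865),np.sin(.2865)]),((t[:2]-[521.3,363.8])@[-np.sin(.2865),np.cos(.2865)]))
E
```

```text
t 19.45 [479.6 352.4  41. ] yaw 0.2862 [-0.5  0.  -6.9]
-43.265730718599166 0.8563329818873056
```

arm_command(
  plan=[
    [[0,0,0.05,0,0,0],[0,0,0,0,0,0],[0,0,0,0,0,0]],
  ],
)

```text
t: 19.75
tcp_pos: [479.2, 352.2, 38.5]
tool_rot: [0.99, 0.143, 0.0, -0.0]
contact_force: [0.8, 0.6, -6.6]
finger_gap: 27.1
grasp_force: 60.0
```

```bash
python3 - <<'E'
from h import *
t,y=st();print(((t[:2]-[521.3,363.8])@[np.cos(.2865),np.sin(.2865)]),((t[:2]-[521.3,363.8])@[-np.sin(.2865),np.cos(.2865)]))
E
```

```text
t 19.75 [479.2 352.2  38.5] yaw 0.2866 [ 0.8  0.6 -6.6]
-43.66693052887518 0.7642210689542956
```

Correct about −1.3 mm along the V and go down in small steps.

arm_command(
  plan=[
    [[-0.033,0.01,0.03,0,0,0],[0,0,0.03,0,0,0],[0,0,0.03,0,0,0],[0,0,0,0,0,0]],
  ],
)

```text
t: 20.15
tcp_pos: [477.8, 351.3, 34.4]
tool_rot: [0.99, 0.143, -0.0, 0.0]
contact_force: [0.5, 0.1, -6.8]
finger_gap: 26.6
grasp_force: 60.0
```

arm_command(
  plan=[
    [[0,0,0.02,0,0,0],[0,0,0,0,0,0]],
  ],
)

```text
t: 20.35
tcp_pos: [477.9, 351.4, 33.7]
tool_rot: [0.99, 0.143, -0.0, 0.0]
contact_force: [-0.1, 0.4, -6.9]
finger_gap: 27.1
grasp_force: 60.0
```

arm_command(
  plan=[
    [[0,0,0.02,0,0,0],[0,0,0,0,0,0]],
  ],
)

```text
t: 20.55
tcp_pos: [478.0, 351.4, 33.0]
tool_rot: [0.99, 0.143, 0.0, 0.0]
contact_force: [-0.2, 0.3, -7.3]
finger_gap: 27.2
grasp_force: 60.0
```

arm_command(
  plan=[
    [[0,0,0.02,0,0,0],[0,0,0,0,0,0]],
  ],
)

```text
t: 20.75
tcp_pos: [478.0, 351.3, 32.5]
tool_rot: [0.99, 0.143, 0.0, 0.0]
contact_force: [-0.8, -1.3, -2.0]
finger_gap: 26.4
grasp_force: 60.0
```

arm_command(
  plan=[
    [[0,0,0.01,0,0,0],[0,0,0,0,0,0]],
  ],
  grip_force=5,
)

```text
t: 20.95
tcp_pos: [478.2, 351.2, 32.3]
tool_rot: [0.99, 0.143, 0.0, 0.0]
contact_force: [-1.6, -4.7, 4.3]
finger_gap: 27.7
grasp_force: 5.0
```

arm_command(
  plan=[
    [[0,0,0,0,0,0],[0,0,0,0,0,0],[0,0,0,0,0,0],[0,0,0,0,0,0],[0,0,0,0,0,0],[0,0,0,0,0,0]],
  ],
  jaw=0.6,
)

```text
t: 21.55
tcp_pos: [477.9, 351.4, 31.8]
tool_rot: [0.99, 0.143, 0.0, -0.0]
contact_force: [-0.2, 0.2, 0.0]
finger_gap: 70.8
grasp_force: 0.0
```

arm_command(
  plan=[
    [[0,0,-0.5,0,0,0],[0,0,-0.9,0,0,0],[0,0,-0.9,0,0,0],[0.3,0,-0.9,0,0,0],[0.3,0,-0.7,0,0,0],[0,0,0,0,0,0],[0,0,0,0,0,0]],
  ],
  jaw=1,
)

```text
t: 22.25
tcp_pos: [500.9, 358.1, 187.7]
tool_rot: [0.99, 0.143, 0.0, -0.0]
contact_force: [0.3, 0.3, -0.8]
finger_gap: 92.6
grasp_force: 0.0
```

```bash
python3 - <<'E'
from h import *
t,y=st();d=cam('wrist');np.save('pics/C2.npy',d,allow_pickle=True)
# gap tip->plate, screw profile at z=45
def gap(d,s,y,p):
    a=np.array([np.cos(y),np.sin(y)]);s=np.array(s)
    r=rect(d,s+30*a,y,45,50,24,4);g=cv2.cvtColor(r,cv2.COLOR_BGR2GRAY);h=cv2.cvtColor(r,cv2.COLOR_BGR2HSV)
    m=(h[...,1]<100)&(g<110);w_=m.mean(0);i=np.where(w_>.4)[0].max();print('tip rel seat',5+i/4,w_[::8].round(1))
    print(yellow(d,s+45*a,y))
gap(d,(521.3,363.8),.2865,8);gap(np.load('pics/B2.npy',allow_pickle=True).item(),(608.4,-15.2),.276,10)
go((556,175),-.14,t,y)
E
```

```text
t 22.25 [500.9 358.1 187.7] yaw 0.2865 [ 0.3  0.3 -0.8]
tip rel seat 54.0 [1.  1.  0.8 1.  1.  1.  0.8 1.  1.  1.  0.8 1.  1.  1.  0.8 1.  1.  0.9
 0.  0.  1.  0.  0.  0.  0. ]
{'along': np.float64(0.9938263772788645), 'lat': np.float64(0.375), 'yaw': np.float64(0.28742548363983744), 'span': np.float64(49.25), 'res': np.float64(0.9045060106678875), 'wid': np.float64(5.75)}
tip rel seat 53.5 [1.  1.  0.8 0.8 1.  1.  1.  0.8 0.8 1.  1.  1.  0.8 0.8 1.  1.  0.9 0.
 0.  0.  0.  0.  0.  0.  0. ]
{'along': np.float64(0.2767593460682036), 'lat': np.float64(-0.0), 'yaw': np.float64(0.2775747685456463), 'span': np.float64(49.5), 'res': np.float64(0.970126274463837), 'wid': np.float64(6.25)}
dx 0.028 dy 4.78 wz 3.554
```

arm_command(
  plan=[
    [[0.01,0.95,0,0,0,0],[0,0.96,0,0,0,0],[0,0.96,0,0,0,0],[0.01,0.96,0,0,0,0],[0,0.95,0,0,0,0],[0,0,0,0,0,0.9],[0,0,0,0,0,0.9],[0,0,0,0,0,0.9],[0,0,0,0,0,0.9],[0,0,0,0,0,0],[0,0,0,0,0,0]],
  ],
)

```text
t: 23.4
tcp_pos: [555.2, 174.9, 186.9]
tool_rot: [0.997, -0.071, -0.001, 0.0]
contact_force: [-0.4, 0.1, 0.6]
finger_gap: 93.1
grasp_force: 0.0
```

```bash
python3 - <<'E'
from h import *
t,y=st();d=cam('wrist');np.save('pics/Q.npy',d,allow_pickle=True)
for thr in(60,75,90):
    c,yw,L,W,_=findscrew(d,(537,173),-.15,thr=thr);u=np.array([np.cos(yw),np.sin(yw)]);tip_=c+u*L/2;print(c,yw,L,W,'tip',tip_)
    P=tip_-u*(1+76+8);print('grip',P);go(P,yw,t,y)
E
```

```text
t 23.4 [555.2 174.9 186.9] yaw -0.1422 [-0.4  0.1  0.6]
[536.49690285 176.36294414] -0.15 158.5 33.5 tip [614.85701078 164.51997214]
grip [530.81146915 177.2222134 ]
dx -0.611 dy 0.03 wz 0.065
[536.14479346 176.54257982] -0.15 159.75 34.25 tip [615.12288332 164.60620899]
grip [531.07734169 177.30845025]
dx -0.605 dy 0.027 wz 0.065
[535.68776746 176.86449166] -0.15 160.75 34.75 tip [615.16024285 164.85340176]
grip [531.11470122 177.55564302]
dx -0.605 dy 0.02 wz 0.065
```

arm_command(
  plan=[
    [[-0.3,0.01,0.2,0,0,0.06],[-0.3,0.01,0.7,0,0,0],[0,0,0.9,0,0,0],[0,0,0.9,0,0,0],[0,0,0.9,0,0,0],[0,0,0.5,0,0,0],[0,0,0.3,0,0,0],[0,0,0.13,0,0,0],[0,0,0,0,0,0],[0,0,0.08,0,0,0],[0,0,0,0,0,0]],
  ],
)

```text
t: 24.55
tcp_pos: [532.3, 177.9, 4.0]
tool_rot: [0.997, -0.076, 0.001, -0.0]
contact_force: [0.4, -0.0, 0.1]
finger_gap: 93.3
grasp_force: 0.0
```

arm_command(
  plan=[
    [[0,0,0,0,0,0],[0,0,0,0,0,0],[0,0,0,0,0,0],[0,0,0,0,0,0],[0,0,0,0,0,0],[0,0,0,0,0,0],[0,0,0,0,0,0],[0,0,0,0,0,0],[0,0,0,0,0,0],[0,0,0,0,0,0],[0,0,0,0,0,0],[0,0,0,0,0,0]],
  ],
  jaw=-1,
  grip_force=20,
)

```text
t: 25.75
tcp_pos: [531.8, 177.4, 3.5]
tool_rot: [0.997, -0.076, -0.0, 0.0]
contact_force: [-1.5, -5.6, 4.8]
finger_gap: 27.3
grasp_force: 20.0
```

arm_command(
  plan=[
    [[0,0,0,0,0,0],[0,0,0,0,0,0]],
  ],
  grip_force=60,
)

```text
t: 25.95
tcp_pos: [531.8, 177.4, 3.5]
tool_rot: [0.997, -0.076, -0.0, 0.0]
contact_force: [-1.8, -5.4, 5.0]
finger_gap: 27.0
grasp_force: 60.0
```

arm_command(
  plan=[
    [[0,0,-0.1,0,0,0],[0,0,-0.4,0,0,0],[0,0,-0.8,0,0,0],[0,0,-0.9,0,0,0],[0,0,-0.9,0,0,0],[0,0,-0.6,0,0,0],[0,0,0,0,0,0]],
  ],
)

```text
t: 26.65
tcp_pos: [533.1, 178.4, 154.1]
tool_rot: [0.997, -0.076, 0.002, -0.001]
contact_force: [-0.2, -0.5, -7.8]
finger_gap: 26.8
grasp_force: 60.0
```

```bash
python3 - <<'E'
from h import *
d=np.load('pics/A.npy',allow_pickle=True).item()
C=[conv(d,(450,-390),.085,48,4,(760,320),p,13) for p in((346,70),(330,226),(702,104),(685,263))]
yaw=np.arctan2(*((C[2]+C[3]-C[0]-C[1])[::-1]));a=np.array([np.cos(yaw),np.sin(yaw)])
s=np.mean(C,0)+12.85*a;print(yaw,np.linalg.norm(C[0]-C[1]),np.linalg.norm(C[2]-C[0]),s)
print(yellow(d,s+45*a,yaw))
t,y=st();go(s-46*a,yaw,t,y)
E
```

```text
-0.014529396121083433 43.62788659118875 99.49217840661579 [ 487.95666921 -389.51004283]
{'along': np.float64(0.6184514568903694), 'lat': np.float64(0.125), 'yaw': np.float64(-0.010313967413178016), 'span': np.float64(49.25), 'res': np.float64(1.1934798184857698), 'wid': np.float64(8.5)}
t 26.65 [533.1 178.4 154.1] yaw -0.1524 [-0.2 -0.5 -7.8]
dx -0.1 dy 14.362 wz -1.149
```

arm_command(
  plan=[
    [[0,0,0,0,0,-0.61],[0,0,0,0,0,-0.61],[0,0.4,0,0,0,0],[0,0.7,0,0,0,0],[0,0.97,0,0,0,0],[0,0.97,0,0,0,0],[0,0.97,0,0,0,0],[0,0.97,0,0,0,0],[0,0.97,0,0,0,0],[0,0.97,0,0,0,0],[0,0.97,0,0,0,0],[-0.31,0.97,0,0,0,0],[-0.31,0.97,0,0,0,0],[-0.31,0.97,0,0,0,0],[-0.31,0.97,0,0,0,0],[-0.31,0.97,0,0,0,0],[-0.31,0.97,0,0,0,0],[-0.33,0.5,0,0,0,0],[0,0,0,0,0,0],[0,0,0,0,0,0]],
  ],
)

```text
t: 28.65
tcp_pos: [439.7, -390.0, 149.9]
tool_rot: [1.0, -0.004, -0.001, -0.001]
contact_force: [-0.6, 0.5, -7.3]
finger_gap: 26.6
grasp_force: 60.0
```

```bash
cat >> h.py <<'E'
def rep(d,t,y,s,yaw,zoff):
    w_=tip(d,t,y,zoff)[::2];print('tip prof',w_[60:170].tolist())
    a=np.array([np.cos(yaw),np.sin(yaw)]);r=rect(d,np.array(s)+45*a,yaw,62,40,60,2)
    for row in(18,24,96,102):print(row,[int(p[2]) for p in r[row,32:64]])
    D=t[:2]-np.array(s);print('TCP rel seat',D@a,D@[-a[1],a[0]])
E
python3 - <<'E'
from h import *
t,y=st();d=cam('wrist');np.save('pics/g3.npy',d,allow_pickle=True);rep(d,t,y,(488.2,-389.5),-.006,11.5);print(yellow(d,(533.2,-389.7),-.006))
E
```

```text
t 28.65 [ 439.7 -390.   149.9] yaw -0.0085 [-0.6  0.5 -7.3]
tip prof [110, 115, 119, 119, 121, 121, 120, 120, 120, 117, 109, 100, 104, 113, 119, 120, 121, 121, 121, 122, 120, 112, 102, 92, 94, 105, 116, 119, 118, 118, 119, 120, 116, 107, 93, 89, 89, 95, 109, 116, 117, 116, 116, 117, 112, 101, 91, 90, 90, 89, 100, 115, 117, 117, 116, 116, 108, 95, 90, 90, 90, 90, 97, 112, 117, 117, 117, 116, 106, 93, 90, 90, 90, 90, 94, 107, 116, 116, 116, 118, 105, 93, 89, 89, 90, 90, 93, 106, 116, 118, 118, 118, 110, 109, 107, 103, 98, 90, 74, 68, 2, 2, 3, 1, 0, 0, 0, 0, 0, 0]
18 [38, 36, 35, 40, 45, 54, 59, 59, 95, 150, 191, 201, 203, 204, 207, 207, 208, 208, 203, 189, 160, 164, 187, 184, 186, 187, 188, 188, 188, 190, 190, 189]
24 [12, 23, 41, 53, 59, 61, 60, 61, 99, 156, 196, 203, 205, 206, 206, 206, 207, 208, 203, 188, 159, 165, 187, 184, 185, 185, 185, 185, 182, 182, 183, 183]
96 [27, 30, 43, 57, 62, 63, 56, 66, 116, 170, 200, 202, 203, 204, 203, 201, 202, 205, 196, 182, 186, 187, 187, 187, 185, 186, 186, 185, 187, 190, 190, 189]
102 [17, 19, 33, 53, 61, 62, 54, 65, 117, 171, 200, 203, 203, 202, 203, 204, 205, 208, 197, 181, 186, 185, 181, 177, 177, 175, 177, 181, 184, 186, 190, 194]
TCP rel seat -48.50192296991707 -0.7764277495139627
{'along': np.float64(-1.0738473748109243), 'lat': np.float64(-0.625), 'yaw': np.float64(-0.01816264628612386), 'span': np.float64(49.25), 'res': np.float64(5.5620770639280295), 'wid': np.float64(6.25)}
```

arm_command(
  plan=[
    [[0.05,-0.005,0.4,0,0,0],[0,0,0.7,0,0,0],[0,0,0.7,0,0,0],[0,0,0.55,0,0,0],[0,0,0.3,0,0,0],[0,0,0.1,0,0,0],[0,0,0,0,0,0],[0,0,0,0,0,0],[0,0,0,0,0,0]],
  ],
)

```text
t: 29.6
tcp_pos: [443.3, -390.3, 42.5]
tool_rot: [1.0, -0.003, 0.001, 0.001]
contact_force: [0.5, 0.0, -7.0]
finger_gap: 26.6
grasp_force: 60.0
```

```bash
python3 -c "
from h import *
st()"
```

```text
t 29.6 [ 443.3 -390.3   42.5] yaw -0.0062 [ 0.5  0.  -7. ]
```

arm_command(
  plan=[
    [[-0.025,0,0.05,0,0,0],[0,0,0.05,0,0,0],[0,0,0.02,0,0,0],[0,0,0,0,0,0]],
  ],
)

```text
t: 30.0
tcp_pos: [441.7, -389.8, 36.5]
tool_rot: [1.0, -0.003, -0.0, -0.0]
contact_force: [0.2, 0.7, -6.8]
finger_gap: 26.3
grasp_force: 60.0
```

arm_command(
  plan=[
    [[0,0,0.02,0,0,0],[0,0,0,0,0,0]],
  ],
)

```text
t: 30.2
tcp_pos: [441.8, -389.9, 35.8]
tool_rot: [1.0, -0.003, -0.0, -0.0]
contact_force: [0.4, 0.5, -6.1]
finger_gap: 26.6
grasp_force: 60.0
```

arm_command(
  plan=[
    [[0.005,0,0.02,0,0,0],[0,0,0,0,0,0]],
  ],
)

```text
t: 30.4
tcp_pos: [442.0, -389.9, 34.9]
tool_rot: [1.0, -0.003, -0.0, -0.0]
contact_force: [0.1, -0.5, -7.8]
finger_gap: 26.6
grasp_force: 60.0
```

arm_command(
  plan=[
    [[0,0,0.02,0,0,0],[0,0,0,0,0,0]],
  ],
)

```text
t: 30.6
tcp_pos: [442.0, -389.9, 34.2]
tool_rot: [1.0, -0.003, 0.0, -0.0]
contact_force: [-1.7, -0.1, -5.8]
finger_gap: 26.8
grasp_force: 60.0
```

arm_command(
  plan=[
    [[0,0,0.02,0,0,0],[0,0,0,0,0,0]],
  ],
)

```text
t: 30.8
tcp_pos: [442.0, -389.9, 33.9]
tool_rot: [1.0, -0.003, 0.0, 0.0]
contact_force: [-3.1, 3.8, 1.7]
finger_gap: 26.8
grasp_force: 60.0
```

arm_command(
  plan=[
    [[0,0,0.005,0,0,0],[0,0,0,0,0,0]],
  ],
  grip_force=5,
)

```text
t: 31.0
tcp_pos: [442.2, -389.8, 33.5]
tool_rot: [1.0, -0.003, 0.0, -0.0]
contact_force: [-1.2, 4.1, 2.0]
finger_gap: 27.9
grasp_force: 5.0
```

arm_command(
  plan=[
    [[0,0,0,0,0,0],[0,0,0,0,0,0],[0,0,0,0,0,0],[0,0,0,0,0,0],[0,0,0,0,0,0],[0,0,0,0,0,0]],
  ],
  jaw=0.6,
)

```text
t: 31.6
tcp_pos: [442.0, -389.9, 33.2]
tool_rot: [1.0, -0.003, 0.0, 0.0]
contact_force: [0.5, -0.4, -0.9]
finger_gap: 70.7
grasp_force: 0.0
```

arm_command(
  plan=[
    [[0,0,-0.5,0,0,0],[0,0,-0.9,0,0,0],[0,0,-0.9,0,0,0],[0.3,0,-0.9,0,0,0],[0.3,0,-0.6,0,0,0],[0,0,0,0,0,0],[0,0,0,0,0,0]],
  ],
  jaw=1,
)

```text
t: 32.3
tcp_pos: [465.8, -389.9, 184.8]
tool_rot: [1.0, -0.003, -0.0, 0.0]
contact_force: [-0.6, -0.4, -1.2]
finger_gap: 92.8
grasp_force: 0.0
```

```bash
python3 - <<'E'
from h import *
t,y=st();d=cam('wrist');np.save('pics/A2.npy',d,allow_pickle=True)
L=[('A2',(488.2,-389.5),-.006),('C2',(522.2,364.1),.2865),('B2',(608.4,-15.2),.276)]
out=[]
for f,s,yw in L:
    D=np.load(f'pics/{f}.npy',allow_pickle=True).item();a=np.array([np.cos(yw),np.sin(yw)])
    out.append(rect(D,np.array(s)-25*a,yw,45,180,50,4)); print(f,yellow(D,np.array(s)+45*a,yw)['along'])
cv2.imwrite('pics/final.png',np.vstack(out)[:600])
E
```

```text
t 32.3 [ 465.8 -389.9  184.8] yaw -0.0059 [-0.6 -0.4 -1.2]
A2 0.22122454919990275
C2 0.009520912944807947
B2 0.2767593460682036
```

View pics/final.png

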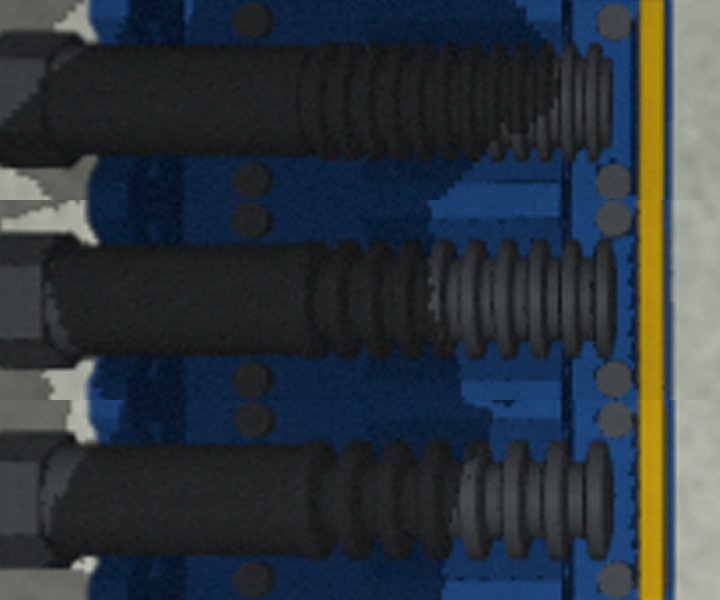

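The final view shows all three screws the same: axes parallel to the V, tips at columns 612, 615 and 612, and yellow plates at 640. The gaps match the seated geometry, and the arm is clear of everything.

```bash
python3 -c "
from rig import arm
print(arm.job_done())"
```

```text
the job is handed in; nothing more can be done
None
```

I laid screw10, screw8 and screw6 in their matching rests, heads at the open ends, and handed the job in at about 32 s of the 72 s allowed; no verdict came back, but the final images and contact heights indicate all three are fully seated.

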